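# Sweep the dominoes into the caddy bay with the pusher

### The arm

A 6-joint arm with a two-finger parallel gripper is mounted at the origin on the work surface. World frame = base frame: x ahead of the robot, y to its left, z up, the work surface at z = 0. Lengths are in m, angles in degrees, forces in N, time in s.
With the tool pointing down it reaches from about 0.325 to 0.775 m from the base axis. Payload 5.5 kg.
Tool frame: the origin (TCP) lies midway between the tips of the shut fingers; the grasp point (between the pads) lies 19 mm behind it (ctrl.pinch_z is the z of the grasp point in the tool frame, in m); z points along the fingers, y is the direction in which the jaws open and shut (so a half turn about z gives the same grasp; the last joint's range is limited). The gripper opens to 85 mm and grips with 20 to 120 N. Pads are 22 mm wide; open, the fingers measure 114 mm over their backs; the gripper's body (76 mm by 85 mm) begins 54 mm behind the grasp point. The pads swing forward as they close: fully open they stand 13 mm farther back than shut.
Start: joints at [-68.91, 5.22, 70.514, -0, 104.267, -3.249], TCP at [0.247, -0.547, 0.198] pointing down, gripper open.
Joint ranges: [-164.24, 164.24], [-49.07, 125.15], [9.68, 141.18], [-86.29, 266.29], [3.28, 154.24], [-151.56, 151.56]. Speed limits (degrees/s): [147.25, 147.25, 172.46, 180, 180, 180].

### API

Orientations are given as a 3x3 rotation matrix whose columns are the frame's x, y, z axes.
In Python, from cell import ctrl, cams, job gives the robot as it stands.
- The arm moves only by the tool carry_out, never from a script. Its argument "plan" is a list of rows, each an object with "offset": the shift along the tool's x, y, z as a fraction of full scale, a list of three; "rotation": the turn, a rotation vector about the tool's x, y, z as a fraction of full scale, a list of three. A call has 1 to 8 rows; each row shifts and turns the pose as measured when the row begins, along the tool's axes as they then stand; what a row does not reach is not made up. Full scale, the value 1, is 3 cm for a shift and 5 degrees for a turn. A row lasts 1/12 s, in which the tool goes at most 41.7 mm and 7.16 degrees, less where a joint would pass 70% of its speed; a pose out of reach is approached as far as the arm can. A call with a number of a shift or a turn outside -1 to 1 is refused whole. A call with a gripper value outside its range is refused whole. "jaw" is the closure in counts, from 0 (fully open) to 255 (shut), set as the call begins (left out, the last holds). The fingers move at their own pace and stop on an object; "squeeze" is the grip in N (left out, the last holds). Time passes only in rows, so rows that do not move let the fingers close. It gives the time, the measured TCP pose, the force and the opening at its end, in the units of the state.
- ctrl.observe(): the state, without advancing time (a new reading comes with each control period).
- cams.capture(name): name is "scene" or "side" or "wrist"; returns a dict with "pixels" (384x512x3 uint8, blue, green, red), "depth" (384x512 float32, m along the optical axis (not along the pixel's ray), 0 where there is no reading), "vfov" (degrees; the focal length in pixels is half the picture's height over the tangent of half this angle, whatever the lens; pixels are square), "cx", "cy" (the principal point, pixels), "xyz" and "attitude" of the camera in the world; the wrist camera has in their place "T_tool_cam" (4x4, takes a point from camera to tool coordinates, whose origin is the TCP and whose axes are the flange's). Camera axes: x right, y up, looking along -z (the intrinsics and any distortion apply to the point x, -y, -z); pixel columns grow to the right and rows downward; lengths in m; the calibration is good to about 2 mm. The wrist camera is an equidistant fisheye: a pixel r from the principal point sees the ray r / f radians off the axis. A picture is of the moment at which its call begins: read the wrist's pose just before it.
- job.hand_in(): hands the job in, once; it reports no verdict.
The state is a dict: "time": time; "joint_pos": joint angles; "qvel": joint speeds; "effort": joint torques, N m; "eef_pos": TCP position; "tcp_rot": TCP orientation; "contact_force": force on the tool from outside, world axes, zero at the start; "torque": the same for the moment, N m; "width": opening from 0.0 (shut) to 1.0 (fully open).
Only numpy, scipy, OpenCV 4.12 (cv2) and the standard library are available. Lean on these libraries where they do the work, as an engineer would, in place of code of your own. Each camera call takes 0.05 s, during which the arm holds its last target. There are 200 camera calls.

### The job

The game is over: pick up the wooden pusher by its handle and use its straight bar to gather the three big blue dominoes lying on the table and push them, all three together as one group, into the open bay of the wooden caddy until each lies flat and wholly inside. Do not touch the dominoes with the fingers, push one deep into the bay while another is still left behind outside, or shift the coasters, the tea glass or the dice cup. Then draw the pusher back out and leave it standing upright on the table outside the bay.

Things in the scene. Friction and masses are not known exactly. Their poses are not given: they have to be found in the camera images.
- caddy: Wooden caddy, fixed. Origin: on the table, mid-mouth of its open bay; x points into the bay, z up. The bay has no floor (table) and no roof; side walls 10 mm thick, 32 mm high, inner faces at y = +-100 mm, from the mouth x = 0 to the end wall at x = 150 mm. From there to x = 280 mm rise closed tiers with a clear lid, 120 mm high.
- pusher_mid (a point): Centre of the loose dark wooden pusher, 45 mm above its underside. It stands upright on a straight bar 140 mm long (its y), 24 mm thick (its x), 26 mm high; a flat handle 40 mm wide (y) and 16 mm thick (x) rises mid-bar, from 25 to 91 mm above the underside, to be pinched across its thickness. z up; both long faces alike. 160 g.
- domino_a: Big blue domino, white pips, lying flat and loose: 62 mm (its x) by 31 mm (its y) by 15 mm high, about 30 g. Origin: centre of its underside, z up.
- domino_b: Big blue domino, white pips, lying flat and loose: 62 mm (its x) by 31 mm (its y) by 15 mm high, about 30 g. Origin: centre of its underside, z up.
- domino_c: Big blue domino, white pips, lying flat and loose: 62 mm (its x) by 31 mm (its y) by 15 mm high, about 30 g. Origin: centre of its underside, z up.
- coaster_a: Round ceramic coaster, loose, 94 mm across, 8 mm high; the tea glass stands on its middle. Origin: centre of its underside. Leave alone.
- coaster_b: Round ceramic coaster, loose and bare, 94 mm across, 8 mm high. Origin: centre of its underside. Leave alone.
- glass: Empty crystal-cut tea glass standing on coaster_a, 62 mm across at the rim, 82 mm high (top 90 mm above the table). Origin: centre of its underside. Leave alone.
- cup: Red silicone dice cup standing on the table, 80 mm across at the rim, 88 mm high. Origin: centre of its underside. Leave alone.
Not all that is in view belongs to the job. Of the things shaped like the part that bears pusher_mid, the dark wooden one is meant. What is shaped like the domino_c but red is not meant.

How it is judged:
By the outcome, as a careful person would: the job done as asked, in the order asked, and still so for the second after the job is handed in, with the robot touching nothing.
It also fails if it takes over 72 s, if anything falls off the work surface, if the arm or the gripper's body presses on something with over 40 N, if the wrist force passes 120 N, or if a joint passes its speed limit or range.

## Working session

There is one attempt and no reset: what is moved stays moved. The work goes in short steps, Python scripts to look and compute and a tool call to move; the robot and the scene stay as the last step left them, time stands still between calls to the robot, and variables do not carry over. Pictures are saved under pics/ and viewed, about 8 in all and at most 12, crops included, and the job is handed in when it is done.

Besides the shell and the picture viewer there is one more tool, called after ">>>" in YAML: its name, and indented under it one key for each argument. carry_out: Moves the arm, as the interface text tells. Shift numbers are shares of 3 cm and turn numbers shares of 5 degrees, none past 1 either way. Its arguments: {"type":"object","properties":{"plan":{"type":"array"},"jaw":{"type":"number"},"squeeze":{"type":"number"}},"required":["plan"]}

```bash
ls; mkdir -p pics
cat > h.py <<'E'
import numpy as np, cv2
from cell import ctrl, cams, job
def cap(n):
    s=ctrl.observe(); c=cams.capture(n); np.savez('pics/'+n+'.npz',**{k:v for k,v in c.items()},ep=s['eef_pos'],er=s['tcp_rot']); return c
def cloud(c):
    d=c['depth']; H,W=d.shape; f=H/2/np.tan(np.radians(c['vfov'])/2)
    u,v=np.meshgrid(np.arange(W),np.arange(H))
    p=np.stack([(u-c['cx'])/f*d,-(v-c['cy'])/f*d,-d],-1)
    return p@np.array(c['attitude']).T+np.array(c['xyz'])
E
python3 - <<'E'
from h import *
o=[]
for n in('scene','side'):
    c=cap(n); print(n,{k:v for k,v in c.items() if k not in('pixels','depth')}); o.append(c['pixels'])
cv2.imwrite('pics/s1.png',o[0]);cv2.imwrite('pics/s2.png',o[1])
print(ctrl.observe(),ctrl.pinch_z)
E
```

```text
pics
scene {'vfov': 55.10889341390797, 'cx': 251.977969636429, 'cy': 190.07727701256724, 'xyz': array([ 1.19053143, -0.32795617,  0.59074368]), 'attitude': array([[ 0.21645257, -0.62395464,  0.75088541],
       [ 0.97610772,  0.12332108, -0.17890116],
       [ 0.01902621,  0.77166866,  0.6357401 ]])}
side {'vfov': 50.520114379779784, 'cx': 259.6636545338425, 'cy': 191.74963606715585, 'xyz': array([0.38059165, 0.49254258, 0.87449545]), 'attitude': array([[-0.96083201,  0.20499482, -0.18649123],
       [-0.27710979, -0.71909253,  0.63727239],
       [-0.00346691,  0.66399026,  0.74773319]])}
{'time': 0.1, 'joint_pos': array([-6.89108389e+01,  5.25971315e+00,  7.05755372e+01,  6.00615557e-04,
        1.04266195e+02, -3.24773300e+00]), 'qvel': array([-0.00521832, -0.08382837, -0.13093283, -0.06986543,  0.05662519,
        0.04683253]), 'effort': array([ 3.70832684e-03, -4.60218394e+01, -4.19219363e+01,  1.04033129e-04,
        1.05893359e-02,  2.76180435e-05]), 'eef_pos': array([ 0.24716035, -0.54638982,  0.19734889]), 'tcp_rot': array([[ 9.11137077e-01,  4.12102939e-01, -6.27602807e-04],
       [ 4.12103402e-01, -9.11135580e-01,  1.65562203e-03],
       [ 1.10455456e-04, -1.76713587e-03, -9.99998433e-01]]), 'contact_force': array([-0.13758152, -0.50249416,  0.40364088]), 'torque': array([ 0.02948915, -0.03559158,  0.00198978]), 'width': 1.0010626348472744} -0.0187
```

View pics/s1.png

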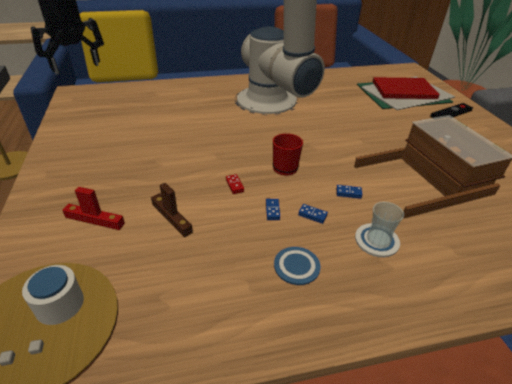

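View pics/s2.png

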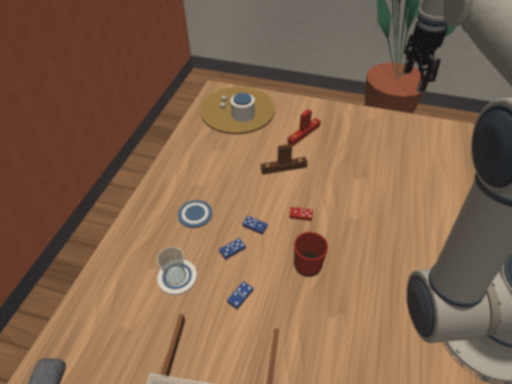

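The scene shows the blue dominoes at (273,209), (313,213) and (349,191), with the dark pusher at (172,210). The cup is at (287,155), the bare coaster at (297,265), the glass at (378,235), and the caddy on the right opens toward the dominoes. Next I'll measure them.

```bash
cat > m.py <<'E'
from h import *
import sys
def measure():
    P=[];C=[]
    for n in('scene','side'):
        c=cap(n); p=cloud(c); hsv=cv2.cvtColor(c['pixels'],cv2.COLOR_BGR2HSV)
        ok=(c['depth']>0)
        m=ok&(hsv[...,0]>98)&(hsv[...,0]<125)&(hsv[...,1]>130)&(p[...,2]<.03)&(p[...,2]>-.02)&(p[...,0]>.2)&(p[...,0]<.9)
        m=cv2.morphologyEx(m.astype(np.uint8),cv2.MORPH_CLOSE,np.ones((5,5)))>0
        k,l,st,_=cv2.connectedComponentsWithStats((m&ok).astype(np.uint8))
        for i in range(1,k):
            if st[i,4]<40: continue
            q=p[l==i]; q2=q[q[:,2]>np.percentile(q[:,2],60)-.003]
            r=cv2.minAreaRect((q2[:,:2]*1000).astype(np.float32))
            b=cv2.boxPoints(r); e=[b[1]-b[0],b[2]-b[1]]; e=max(e,key=np.linalg.norm)
            print(n,'px',st[i,:2]+st[i,2:4]//2,'ctr',np.round(r[0]),'size',np.round(r[1]),'ang',round(np.degrees(np.arctan2(e[1],e[0]))%180),'z',np.round(np.median(q2[:,2])*1000))
        yield n,c,p,hsv
if __name__=='__main__':
    import scipy
    fig=None
    for n,c,p,h in measure():
        # top view height/color map
        x,y,z=p[...,0],p[...,1],p[...,2]
        ok=(c['depth']>0)&(x>.1)&(x<.95)&(y>-.75)&(y<.45)&(z<.2)&(z>-.02)
        print('table z',np.median(z[ok]))
        im=np.zeros((600,800,3),np.uint8) if fig is None else fig
        im=np.zeros((600,800,3),np.uint8)
        r=((.95-x[ok])*650).astype(int); cc=((.45-y[ok])*650).astype(int)
        im[r,cc]=c['pixels'][ok]
        cv2.imwrite(f'pics/top_{n}.png',cv2.dilate(im,np.ones((2,2))))
        # raised things
        mm=ok&(z>.004+np.median(z[ok]))
        k,l,st,_=cv2.connectedComponentsWithStats(mm.astype(np.uint8))
        for i in range(1,k):
            if st[i,4]<60: continue
            q=p[l==i]; rr=cv2.minAreaRect((q[:,:2]*1000).astype(np.float32)); b=cv2.boxPoints(rr)
            print('  raised',n,st[i,:4],'ctr',np.round(rr[0]),np.round(rr[1]),'ang',round(rr[2]),'zmax',round(q[:,2].max()*1000),'col',np.median(c['pixels'][l==i],axis=0))
E
python3 m.py
```

```text
scene px [349 191] ctr [556.  71.] size [59. 29.] ang 70 z 14.0
scene px [273 209] ctr [ 582. -133.] size [26. 61.] ang 166 z 14.0
scene px [313 214] ctr [615. -45.] size [58. 32.] ang 55 z 14.0
table z -0.00024794062480987256
  raised scene [268  54  56  44] ctr [174.  34.] [171.  94.] ang 66 zmax 200 col [53. 58. 61.]
  raised scene [376  94  29  17] ctr [139. 413.] [78. 73.] ang 0 zmax 32 col [ 83. 101. 117.]
  raised scene [354 116 158 141] ctr [566. 211.] [277. 470.] ang 20 zmax 127 col [32. 57. 82.]
  raised scene [272 134  31  42] ctr [421. -55.] [77. 81.] ang 53 zmax 90 col [10. 12. 80.]
  raised scene [225 174  19  20] ctr [ 469. -204.] [65. 32.] ang 6 zmax 17 col [ 26.  32. 139.]
  raised scene [150 183  43  54] ctr [ 558. -366.] [140.  25.] ang 29 zmax 93 col [19. 31. 54.]
  raised scene [336 185  26  14] ctr [554.  71.] [62. 36.] ang 69 zmax 17 col [100.   61.5  38. ]
  raised scene [ 62 187  62  43] ctr [ 532. -536.] [141.  27.] ang 61 zmax 93 col [13. 15. 91.]
  raised scene [265 199  15  21] ctr [ 581. -133.] [31. 62.] ang 79 zmax 17 col [102.  65.  45.]
  raised scene
[... 844 characters left out ...]
. 81.] ang 13 zmax 92 col [27. 35. 82.]
  raised side [219 238  27  21] ctr [612. -43.] [62. 33.] ang 50 zmax 20 col [121.  93.  86.]
  raised side [156 246  41  48] ctr [720.  53.] [ 93. 127.] ang 21 zmax 93 col [136. 143. 147.]
  raised side [406 270  74  73] ctr [173.  84.] [ 71. 148.] ang 53 zmax 200 col [58. 64. 70.]
  raised side [227 280  26  29] ctr [555.  72.] [64. 39.] ang 70 zmax 19 col [122.  86.  78.]
  raised side [146 313  68  71] ctr [604. 237.] [117. 169.] ang 16 zmax 120 col [ 70. 100. 137.]
  raised side [266 328  13  56] ctr [443. 194.] [ 10. 114.] ang 7 zmax 35 col [ 59.  87. 126.]
  raised side [ 27 358  39  26] ctr [869. 348.] [59. 54.] ang 15 zmax 39 col [92. 94. 97.]
```

Run:
```python
from h import *
for n in('scene','side'):
    c=np.load(f'pics/{n}.npz'); p=cloud(c); x,y,z=p[...,0],p[...,1],p[...,2]; ok=c['depth']>0
    # caddy walls
    m=ok&(z>.024)&(z<.037)&(y>.08)&(y<.45)&(x>.38)&(x<.8)
    k,l,st,_=cv2.connectedComponentsWithStats(m.astype(np.uint8))
    for i in range(1,k):
        if st[i,4]<25: continue
        q=p[l==i][:,:2]*1000; r=cv2.minAreaRect(q.astype(np.float32)); b=cv2.boxPoints(r)
        print(n,'wall',st[i],np.round(r[0]),np.round(r[1]),np.round(r[2],1),np.round(b).tolist())
    m=ok&(z>.105)&(z<.13)&(y>.1)&(x>.4)
    q=p[m][:,:2]*1000; r=cv2.minAreaRect(q.astype(np.float32)); print('lid',np.round(r[0]),np.round(r[1]),r[2],np.round(cv2.boxPoints(r)).tolist())
    m=ok&(z>.012)&(z<.1)&(x>.45)&(x<.65)&(y<-.28)&(y>-.46)
    q=p[m]; r=cv2.minAreaRect((q[:,:2]*1000).astype(np.float32)); print('pusher',r,np.round(cv2.boxPoints(r)).tolist())
    q=q[q[:,2]>.04]; r=cv2.minAreaRect((q[:,:2]*1000).astype(np.float32)); print('handle',r,np.round(cv2.boxPoints(r)).tolist())
    m=ok&(z>.0045)&(z<.013)&(x>.62)&(x<.82)&(y>-.03)&(y<.12)
    q=p[m][:,:2]*1000; print('coastA',cv2.minEnclosingCircle(q.astype(np.float32)),np.percentile(q,[1,99],axis=0).round().tolist())
    m=ok&(z>.07)&(z<.096)&(x>.62)&(x<.82)&(y>-.03)&(y<.12)
    print('glass',cv2.minEnclosingCircle((p[m][:,:2]*1000).astype(np.float32)))
```

```text
scene wall [ 355  148  145   63 1027] [539. 285.] [221. 280.] 7.0 [[412.0, 411.0], [446.0, 133.0], [666.0, 160.0], [632.0, 438.0]]
lid [529. 363.] [216. 132.] 7.164659023284912 [[413.0, 415.0], [430.0, 284.0], [644.0, 311.0], [628.0, 442.0]]
pusher ((557.6671142578125, -366.3275146484375), (139.7877197265625, 25.090818405151367), 28.95122718811035) [[490.0, -389.0], [503.0, -411.0], [625.0, -343.0], [613.0, -322.0]]
handle ((557.206298828125, -366.8172607421875), (42.45309066772461, 16.637155532836914), 29.558656692504883) [[535.0, -370.0], [543.0, -385.0], [580.0, -364.0], [572.0, -349.0]]
coastA ((684.5078735351562, 36.921730041503906), 88.8299560546875) [[635.0, -22.0], [761.0, 110.0]]
glass ((717.2675170898438, 68.22559356689453), 32.17782211303711)
side wall [165 275  17   7  52] [711.  89.] [36. 10.] 13.0 [[692.0, 90.0], [695.0, 80.0], [730.0, 88.0], [727.0, 98.0]]
side wall [161 313  23  62 350] [650. 228.] [ 11. 128.] 7.0 [[636.0, 291.0], [652.0, 164.0], [663.0, 165.0], [647.0, 293.0]]
side wall [266 328  13  56 279] [443. 194.] [ 10. 114.] 7.1 [[431.0, 250.0], [445.0, 136.0], [455.0, 138.0], [440.0, 251.0]]
lid [583. 309.] [117.  18.] 15.805700302124023 [[524.0, 302.0], [529.0, 285.0], [642.0, 317.0], [637.0, 334.0]]
pusher ((555.3207397460938, -362.3919677734375), (142.2373809814453, 30.831769943237305), 26.064247131347656) [[485.0, -380.0], [498.0, -407.0], [626.0, -345.0], [612.0, -317.0]]
handle ((555.556884765625, -362.3113098144531), (41.64246368408203, 20.680278778076172), 26.262313842773438) [[532.0, -362.0], [541.0, -381.0], [579.0, -362.0], [570.0, -344.0]]
coastA ((712.7444458007812, 39.495750427246094), 105.52584838867188) [[633.0, -15.0], [760.0, 114.0]]
glass ((717.2427368164062, 70.4344253540039), 31.653175354003906)
```

```bash
cat > go.py <<'E'
from h import *
import sys
# usage: go.py X Y Z yaw  (mm, deg of tool x): total units to go
from scipy.spatial.transform import Rotation as R
a=list(map(float,sys.argv[1:5])); s=ctrl.observe(); Rm=s['tcp_rot']
d=Rm.T@(np.array(a[:3])/1000-s['eef_pos'])/.03
t=np.radians(a[3]); T=np.array([[np.cos(t),np.sin(t),0],[np.sin(t),-np.cos(t),0],[0,0,-1]])
print('t',round(s['time'],2),'pos',(s['eef_pos']*1000).round(1),'yaw',round(np.degrees(np.arctan2(Rm[1,0],Rm[0,0])),2),'F',s['contact_force'].round(1),'w',round(s['width'],3))
print('shift units',d.round(2),'rot units',(np.degrees(R.from_matrix(Rm.T@T).as_rotvec())/5).round(2))
E
python3 go.py 556.5 -364.5 160 28
```

```text
t 0.2 pos [ 247.2 -546.5  197.7] yaw 24.34 F [ 0.6  1.  -0. ] w 1.002
shift units [11.89 -1.28  1.26] rot units [-0.01 -0.   -0.73]
```

>>> carry_out:
  plan:
    - {"offset": [0.9,-0.1,0],"rotation": [0,0,0]}
    - {"offset": [0.9,-0.1,0],"rotation": [0,0,0]}
    - {"offset": [0.9,-0.1,0],"rotation": [0,0,0]}
    - {"offset": [0.9,-0.1,0],"rotation": [0,0,0]}
    - {"offset": [0.9,-0.1,0],"rotation": [0,0,0]}
    - {"offset": [0.9,-0.1,0],"rotation": [0,0,0]}
    - {"offset": [0.9,-0.1,0],"rotation": [0,0,0]}
    - {"offset": [0.9,-0.1,0],"rotation": [0,0,0]}
  jaw: 0
  squeeze: 60

```text
time: 0.87
eef_pos: [0.436, -0.4346, 0.1943]
tcp_rot: [[0.916, 0.402, -0.005], [0.402, -0.916, 0.004], [-0.003, -0.005, -1.0]]
contact_force: [0.1, 0.6, 0.1]
width: 0.997
```

```bash
python3 go.py 556.5 -364.5 160 28
```

```text
t 0.87 pos [ 436.  -434.6  194.3] yaw 23.69 F [0.1 0.6 0.1] w 0.997
shift units [ 4.62 -0.52  1.13] rot units [-0.06  0.03 -0.86]
```

>>> carry_out:
  plan:
    - {"offset": [0.9,-0.1,0.2],"rotation": [0,0,-0.2]}
    - {"offset": [0.9,-0.1,0.2],"rotation": [0,0,-0.2]}
    - {"offset": [0.9,-0.1,0.2],"rotation": [0,0,-0.2]}
    - {"offset": [0.9,-0.1,0.2],"rotation": [0,0,-0.2]}
    - {"offset": [0.9,-0.1,0.2],"rotation": [-0.06,0.03,0]}
    - {"offset": [0,0,0],"rotation": [0,0,0]}

```text
time: 1.37
eef_pos: [0.5598, -0.3544, 0.1607]
tcp_rot: [[0.882, 0.472, -0.0], [0.472, -0.882, 0.003], [0.001, -0.002, -1.0]]
contact_force: [0.6, -0.5, -0.7]
width: 1.007
```

```bash
python3 go.py 556.5 -364.5 46 28
python3 - <<'E'
from h import *
c=cap('wrist'); cv2.imwrite('pics/w1.png',c['pixels']); s=ctrl.observe()
d=c['depth'];H,W=d.shape;f=H/2/np.tan(np.radians(c['vfov'])/2)
u,v=np.meshgrid(np.arange(W),np.arange(H)); dx=u-c['cx'];dy=v-c['cy'];r=np.hypot(dx,dy)+1e-9;th=r/f
t=np.tan(np.minimum(th,1.4)); p=np.stack([dx/r*t*d,-dy/r*t*d,-d,np.ones_like(d)],-1)@np.array(c['T_tool_cam']).T
q=p[...,:3]@s['tcp_rot'].T+s['eef_pos']
m=(d>0)&(th<1.4)&(q[...,0]>.45)&(q[...,0]<.65)&(q[...,1]<-.28)&(q[...,1]>-.46)
for lo,hi in((.018,.1),(.08,.1)):
    k=m&(q[...,2]>lo)&(q[...,2]<hi); print(k.sum(), cv2.minAreaRect((q[k][:,:2]*1000).astype(np.float32)))
print(np.median(q[m&(abs(q[...,2])<.01)][:,2]))
E
```

```text
t 1.37 pos [ 559.8 -354.4  160.7] yaw 28.16 F [ 0.6 -0.5 -0.7] w 1.007
shift units [-0.26  0.25  3.82] rot units [-0.03 -0.01  0.03]
2650 ((553.8524169921875, -366.5614929199219), (139.77279663085938, 24.03237533569336), 28.48055076599121)
825 ((554.7601318359375, -366.07208251953125), (39.675174713134766, 15.745102882385254), 28.10200309753418)
0.0016311551509229916
```

>>> carry_out:
  plan:
    - {"offset": [-0.35,0.27,0],"rotation": [0,0,0]}
    - {"offset": [0,0,0.6],"rotation": [0,0,0]}
    - {"offset": [0,0,0.7],"rotation": [0,0,0]}
    - {"offset": [0,0,0.7],"rotation": [0,0,0]}
    - {"offset": [0,0,0.7],"rotation": [0,0,0]}
    - {"offset": [0,0,0.6],"rotation": [0,0,0]}
    - {"offset": [0,0,0.3],"rotation": [0,0,0]}
    - {"offset": [0,0,0.1],"rotation": [0,0,0]}

```text
time: 2.08
eef_pos: [0.5446, -0.3828, 0.0518]
tcp_rot: [[0.887, 0.462, 0.002], [0.462, -0.887, -0.009], [-0.002, 0.008, -1.0]]
contact_force: [-0.1, 0.2, -0.2]
width: 0.999
```

```bash
python3 go.py 554.5 -366.2 46 28.3
```

```text
t 2.08 pos [ 544.6 -382.8   51.8] yaw 27.51 F [-0.1  0.2 -0.2] w 0.999
shift units [ 0.55 -0.34  0.19] rot units [ 0.1   0.03 -0.16]
```

>>> carry_out:
  plan:
    - {"offset": [0.3,-0.18,0.1],"rotation": [0.1,0.03,-0.16]}
    - {"offset": [0.22,-0.15,0.08],"rotation": [0,0,0]}
    - {"offset": [0,0,0],"rotation": [0,0,0]}
    - {"offset": [0,0,0],"rotation": [0,0,0]}

```text
time: 2.42
eef_pos: [0.5535, -0.3685, 0.0485]
tcp_rot: [[0.881, 0.472, 0.002], [0.472, -0.881, -0.001], [0.001, 0.001, -1.0]]
contact_force: [-0.1, 1.0, 0.6]
width: 1.001
```

```bash
python3 go.py 554.5 -366.2 46 28.3
```

```text
t 2.42 pos [ 553.5 -368.5   48.5] yaw 28.2 F [-0.1  1.   0.6] w 1.001
shift units [ 0.07 -0.05  0.08] rot units [ 0.01 -0.01 -0.02]
```

>>> carry_out:
  plan:
    - {"offset": [0.07,-0.05,0.05],"rotation": [0,0,0]}
    - {"offset": [0,0,0],"rotation": [0,0,0]}
    - {"offset": [0,0,0],"rotation": [0,0,0]}
    - {"offset": [0,0,0],"rotation": [0,0,0]}
    - {"offset": [0,0,0],"rotation": [0,0,0]}
    - {"offset": [0,0,0],"rotation": [0,0,0]}
    - {"offset": [0,0,0],"rotation": [0,0,0]}
    - {"offset": [0,0,0],"rotation": [0,0,0]}
  jaw: 255

```text
time: 3.08
eef_pos: [0.557, -0.3661, 0.0513]
tcp_rot: [[0.88, 0.474, 0.007], [0.474, -0.88, -0.004], [0.004, 0.007, -1.0]]
contact_force: [0.1, 0.9, -0.9]
width: 0.155
```

```bash
python3 go.py 554.5 -366.2 46 28.3
```

```text
t 3.08 pos [ 557.  -366.1   51.3] yaw 28.32 F [ 0.1  0.9 -0.9] w 0.155
shift units [-0.07 -0.04  0.18] rot units [ 0.08 -0.04  0.  ]
```

>>> carry_out:
  plan:
    - {"offset": [0,0,-0.25],"rotation": [0.08,-0.04,0]}
    - {"offset": [0,0,-0.25],"rotation": [0,0,0]}
    - {"offset": [0.2,-0.3,0],"rotation": [0,0,0.3]}
    - {"offset": [0.4,-0.5,0],"rotation": [0,0,0.6]}
    - {"offset": [0.4,-0.6,0],"rotation": [0,0,0.6]}
    - {"offset": [0.4,-0.6,0],"rotation": [0,0,0.6]}
    - {"offset": [0.4,-0.6,0],"rotation": [0,0,0.6]}
    - {"offset": [0.2,-0.3,0],"rotation": [0,0,0.3]}

```text
time: 3.75
eef_pos: [0.5793, -0.2636, 0.0695]
tcp_rot: [[0.977, 0.212, -0.002], [0.212, -0.977, 0.0], [-0.002, -0.001, -1.0]]
contact_force: [0.5, 0.2, -1.9]
width: 0.159
```

```bash
python3 go.py 608 -193 60 7
python3 - <<'E'
from h import *
c=cap('scene'); p=c['pixels'][130:280,100:420]; cv2.imwrite('pics/s3.png',cv2.resize(p,None,fx=2.4,fy=2.4,interpolation=3))
E
```

```text
t 3.75 pos [ 579.3 -263.6   69.5] yaw 12.24 F [ 0.5  0.2 -1.9] w 0.159
shift units [ 1.43 -2.1   0.32] rot units [-0.01  0.02  1.05]
```

View pics/s3.png

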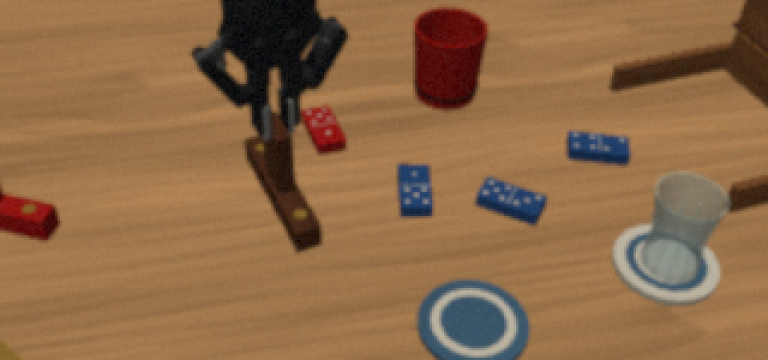

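The pusher is held upright at about (280,190) in the crop, and nothing else has moved. Next I'll move to the start line behind the dominoes.

>>> carry_out:
  plan:
    - {"offset": [0.35,-0.5,0],"rotation": [0,0,0.26]}
    - {"offset": [0.35,-0.5,0],"rotation": [0,0,0.26]}
    - {"offset": [0.35,-0.5,0],"rotation": [0,0,0.26]}
    - {"offset": [0.25,-0.35,0],"rotation": [0,0,0.2]}
    - {"offset": [0,0,0.2],"rotation": [0,0,0]}
    - {"offset": [0,0,0.1],"rotation": [0,0,0]}
    - {"offset": [0,0,0],"rotation": [0,0,0]}

```text
time: 4.38
eef_pos: [0.6097, -0.201, 0.0636]
tcp_rot: [[0.992, 0.13, -0.0], [0.13, -0.992, -0.002], [-0.0, 0.002, -1.0]]
contact_force: [0.6, -0.8, -1.6]
width: 0.162
```

```bash
python3 go.py 608 -193 52 7
python3 - <<'E'
from h import *
for n in('scene','side'):
    c=cap(n);p=cloud(c);z=p[...,2];e=ctrl.observe()['eef_pos']
    hsv=cv2.cvtColor(c['pixels'],cv2.COLOR_BGR2HSV)
    m=(c['depth']>0)&(np.hypot(p[...,0]-e[0],p[...,1]-e[1])<.085)&(z>.006)&(z<.05)
    # bar top at 26mm above underside: use points away from the handle
    far=m&(np.hypot(p[...,0]-e[0],p[...,1]-e[1])>.03)
    t=z[far]; top=far&(z>.02); print(n,'bar z pct 50,90,98',np.percentile(t,[50,90,98]).round(4), cv2.minAreaRect((p[top][:,:2]*1000).astype(np.float32)))
E
```

```text
t 4.38 pos [ 609.7 -201.    63.6] yaw 7.45 F [ 0.6 -0.8 -1.6] w 0.162
shift units [-0.02 -0.27  0.39] rot units [0.03 0.   0.09]
scene bar z pct 50,90,98 [0.0257 0.0385 0.0394] ((610.6658935546875, -201.69932556152344), (142.05630493164062, 23.863433837890625), 7.659187316894531)
side bar z pct 50,90,98 [0.028  0.0396 0.0415] ((608.9053955078125, -198.68231201171875), (139.19815063476562, 28.61185073852539), 6.632945537567139)
```

>>> carry_out:
  plan:
    - {"offset": [0,-0.1,0.15],"rotation": [0,0,0.09]}
    - {"offset": [0,0,0.12],"rotation": [0,0,0]}
    - {"offset": [0,0,0.08],"rotation": [0,0,0]}
    - {"offset": [0,0,0],"rotation": [0,0,0]}

```text
time: 4.82
eef_pos: [0.608, -0.2009, 0.0524]
tcp_rot: [[0.993, 0.117, -0.0], [0.117, -0.993, -0.003], [-0.001, 0.003, -1.0]]
contact_force: [0.3, -0.1, -2.1]
width: 0.161
```

```bash
python3 go.py 608 -193 53 7
```

```text
t 4.82 pos [ 608.  -200.9   52.4] yaw 6.73 F [ 0.3 -0.1 -2.1] w 0.161
shift units [ 0.03 -0.26 -0.02] rot units [ 0.03  0.01 -0.05]
```

>>> carry_out:
  plan:
    - {"offset": [0.01,-0.2,0],"rotation": [0.03,0,-0.05]}
    - {"offset": [0,-0.3,0],"rotation": [0,0,0]}
    - {"offset": [0,-0.3,0],"rotation": [0,0,0]}
    - {"offset": [0,-0.3,0],"rotation": [0,0,0]}
    - {"offset": [0,-0.3,0],"rotation": [0,0,0]}
    - {"offset": [0,-0.3,0],"rotation": [0,0,0]}
    - {"offset": [0,-0.2,0],"rotation": [0,0,0]}
    - {"offset": [0,-0.1,0],"rotation": [0,0,0]}

```text
time: 5.48
eef_pos: [0.6001, -0.1346, 0.0527]
tcp_rot: [[0.992, 0.122, -0.0], [0.122, -0.992, 0.0], [-0.0, -0.0, -1.0]]
contact_force: [0.6, -0.8, -1.6]
width: 0.158
```

```bash
python3 go.py 594 -78 53 7
```

```text
t 5.48 pos [ 600.1 -134.6   52.7] yaw 7.03 F [ 0.6 -0.8 -1.6] w 0.158
shift units [ 0.03 -1.9  -0.01] rot units [-0.    0.    0.01]
```

>>> carry_out:
  plan:
    - {"offset": [0.01,-0.2,0],"rotation": [0,0,0]}
    - {"offset": [0,-0.3,0],"rotation": [0,0,0]}
    - {"offset": [0,-0.3,0],"rotation": [0,0,0]}
    - {"offset": [0,-0.3,0],"rotation": [0,0,0]}
    - {"offset": [0,-0.3,0],"rotation": [0,0,0]}
    - {"offset": [0,-0.3,0],"rotation": [0,0,0]}
    - {"offset": [0,-0.2,0],"rotation": [0,0,0]}
    - {"offset": [0,-0.1,0],"rotation": [0,0,0]}

```text
time: 6.15
eef_pos: [0.5921, -0.0685, 0.053]
tcp_rot: [[0.992, 0.123, 0.0], [0.123, -0.992, -0.001], [0.0, 0.001, -1.0]]
contact_force: [-0.5, -0.6, -1.0]
width: 0.163
```

```bash
python3 go.py 586 -13 53 7
python3 - <<'E'
from h import *
c=cap('scene'); p=c['pixels'][100:270,200:500]; cv2.imwrite('pics/s4.png',cv2.resize(p,None,fx=2.4,fy=2.4,interpolation=3))
E
```

```text
t 6.15 pos [592.1 -68.5  53. ] yaw 7.06 F [-0.5 -0.6 -1. ] w 0.163
shift units [ 0.02 -1.86 -0.  ] rot units [ 0.01 -0.    0.01]
```

View pics/s4.png

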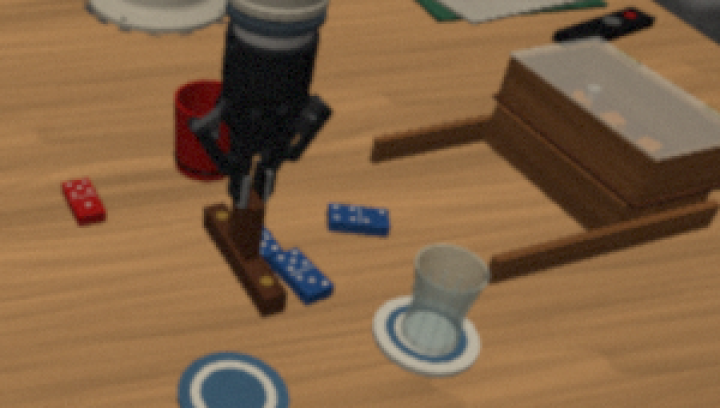

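D2 and D3 now lie along the bar front at (310,275) and (268,245), and D1 is ahead at (358,218). Next I'll check how much room D2 has to the coaster.

```bash
cat > cad.py <<'E'
from h import *
O=np.array([555,148.]);t=np.radians(97);d=np.array([np.cos(t),np.sin(t)]);yy=np.array([-d[1],d[0]])
def run(save=None):
    for n in('scene','side'):
        c=cap(n);p=cloud(c);h=cv2.cvtColor(c['pixels'],cv2.COLOR_BGR2HSV);z=p[...,2]
        q=(p[...,:2]*1000-O); u=q@d; v=q@yy
        m=(c['depth']>0)&(h[...,0]>98)&(h[...,0]<125)&(h[...,1]>110)&(z>.009)&(z<.024)&(u>-330)&(u<170)&(abs(v)<108)
        m=cv2.morphologyEx(m.astype(np.uint8),cv2.MORPH_CLOSE,np.ones((3,3)))
        k,l,st,_=cv2.connectedComponentsWithStats(m)
        for i in range(1,k):
            if st[i,4]<15: continue
            w=l==i; b=cv2.minAreaRect(np.stack([u[w],v[w]],1).astype(np.float32))
            print(n,st[i,4],'u',u[w].min().round(),u[w].max().round(),'v',v[w].min().round(),v[w].max().round(),'size',np.round(b[1]),'z',z[w].max().round(4))
    e=ctrl.observe()['eef_pos'][:2]*1000-O; print('bar ctr u,v',(e@d).round(1),(e@yy).round(1),'front u',(e@d+12).round(1))
run()
E
python3 cad.py
```

```text
scene 194 u -110.0 -47.0 v -16.0 28.0 size [32. 60.] z 0.017
scene 275 u -197.0 -156.0 v -79.0 6.0 size [32. 85.] z 0.0167
side 85 u -203.0 -173.0 v 20.0 44.0 size [30. 24.] z 0.0182
side 31 u -171.0 -153.0 v -63.0 -49.0 size [12. 21.] z 0.0181
side 42 u -95.0 -77.0 v 9.0 34.0 size [19. 22.] z 0.0178
side 87 u -70.0 363.0 v -10.0 131.0 size [450.  32.] z 0.8745
bar ctr u,v -220.3 -10.6 front u -208.3
```

>>> carry_out:
  plan:
    - {"offset": [0.02,-0.2,0],"rotation": [0,0,0]}
    - {"offset": [0.02,-0.3,0],"rotation": [0,0,0]}
    - {"offset": [0.02,-0.3,0],"rotation": [0,0,0]}
    - {"offset": [0.02,-0.3,0],"rotation": [0,0,0]}
    - {"offset": [0.01,-0.3,0],"rotation": [0,0,0]}
    - {"offset": [0,-0.3,0],"rotation": [0,0,0]}
    - {"offset": [0,-0.2,0],"rotation": [0,0,0]}
    - {"offset": [0,-0.1,0],"rotation": [0,0,0]}

```text
time: 6.97
eef_pos: [0.5875, -0.0052, 0.0529]
tcp_rot: [[0.993, 0.12, 0.001], [0.12, -0.993, -0.002], [0.0, 0.002, -1.0]]
contact_force: [-0.7, -0.1, -2.3]
width: 0.158
```

```bash
python3 go.py 578 52 53 7; python3 cad.py
```

```text
t 6.97 pos [587.5  -5.2  52.9] yaw 6.89 F [-0.7 -0.1 -2.3] w 0.158
shift units [-0.09 -1.93 -0.01] rot units [ 0.02 -0.01 -0.02]
scene 352 u -140.0 -46.0 v -83.0 32.0 size [131.  61.] z 0.017
side 23 u -139.0 363.0 v -75.0 131.0 size [542.  13.] z 0.8745
side 82 u -141.0 -109.0 v -39.0 3.0 size [42. 31.] z 0.0184
side 35 u -128.0 -109.0 v -68.0 -53.0 size [14. 20.] z 0.0195
side 108 u -140.0 -105.0 v 12.0 42.0 size [29. 35.] z 0.0195
side 56 u -99.0 -74.0 v 9.0 34.0 size [26. 20.] z 0.0191
side 89 u -71.0 -45.0 v -10.0 22.0 size [26. 27.] z 0.019
bar ctr u,v -156.2 -13.6 front u -144.2
```

>>> carry_out:
  plan:
    - {"offset": [0,-0.2,0],"rotation": [0,0,0]}
    - {"offset": [-0.01,-0.3,0],"rotation": [0,0,0]}
    - {"offset": [-0.01,-0.3,0],"rotation": [0,0,0]}
    - {"offset": [0,-0.3,0],"rotation": [0,0,0]}
    - {"offset": [0,-0.3,0],"rotation": [0,0,0]}
    - {"offset": [0,-0.3,0],"rotation": [0,0,0]}
    - {"offset": [0,-0.2,0],"rotation": [0,0,0]}
    - {"offset": [0,-0.1,0],"rotation": [0,0,0]}

```text
time: 7.73
eef_pos: [0.5791, 0.0585, 0.053]
tcp_rot: [[0.993, 0.118, 0.001], [0.118, -0.993, -0.003], [0.001, 0.003, -1.0]]
contact_force: [0.8, -0.0, -1.6]
width: 0.161
```

```bash
python3 go.py 571 117 53 7; python3 cad.py;  python3 - <<'E'
from h import *
c=cams.capture('scene'); p=c['pixels'][100:270,200:500]; cv2.imwrite('pics/s5.png',cv2.resize(p,None,fx=2.4,fy=2.4,interpolation=3))
E
```

```text
t 7.73 pos [579.1  58.5  53. ] yaw 6.79 F [ 0.8 -0.  -1.6] w 0.161
shift units [-0.04 -1.97 -0.01] rot units [ 0.04 -0.01 -0.04]
scene 278 u -550.0 13.0 v -573.0 32.0 size [812.  53.] z 0.5907
side 32 u -75.0 -59.0 v -76.0 -62.0 size [14. 16.] z 0.0184
side 277 u -75.0 -15.0 v -41.0 42.0 size [79. 63.] z 0.019
side 45 u -64.0 -46.0 v -69.0 -52.0 size [17. 18.] z 0.0183
side 19 u -75.0 -60.0 v -6.0 9.0 size [18.  8.] z 0.0175
side 111 u -7.0 363.0 v -7.0 131.0 size [389.  33.] z 0.8745
bar ctr u,v -91.9 -13.0 front u -79.9
```

View pics/s5.png

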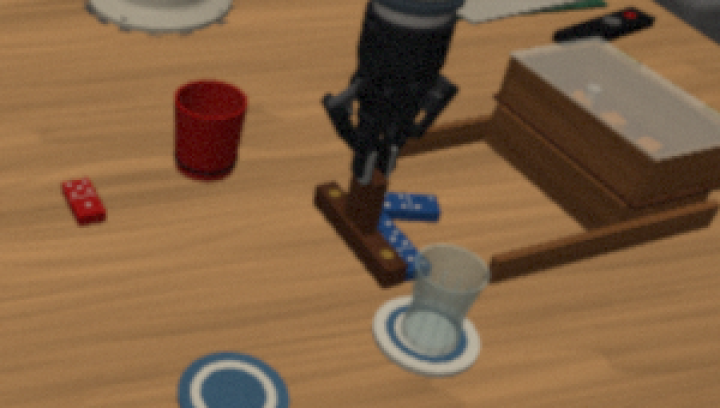

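Coaster, glass and cup haven't moved. The three dominoes are a single group ahead of the bar, with D1 leading at the mouth. I'll keep pushing.

>>> carry_out:
  plan:
    - {"offset": [0,-0.2,0],"rotation": [0.04,0,-0.04]}
    - {"offset": [-0.01,-0.3,0],"rotation": [0,0,0]}
    - {"offset": [-0.01,-0.3,0],"rotation": [0,0,0]}
    - {"offset": [0,-0.3,0],"rotation": [0,0,0]}
    - {"offset": [0,-0.3,0],"rotation": [0,0,0]}
    - {"offset": [0,-0.3,0],"rotation": [0,0,0]}
    - {"offset": [0,-0.2,0],"rotation": [0,0,0]}
    - {"offset": [0,-0.1,0],"rotation": [0,0,0]}

```text
time: 8.55
eef_pos: [0.5708, 0.1216, 0.053]
tcp_rot: [[0.993, 0.119, 0.001], [0.119, -0.993, -0.0], [0.001, 0.001, -1.0]]
contact_force: [0.1, -0.8, -2.3]
width: 0.163
```

```bash
python3 go.py 567 149 53 7; python3 cad.py
```

```text
t 8.55 pos [570.8 121.6  53. ] yaw 6.85 F [ 0.1 -0.8 -2.3] w 0.163
shift units [-0.02 -0.92 -0.  ] rot units [ 0.01 -0.01 -0.03]
scene 171 u -3.0 77.0 v -41.0 29.0 size [97. 39.] z 0.016
scene 36 u -4.0 13.0 v -80.0 -51.0 size [16. 29.] z 0.0165
side 91 u -13.0 18.0 v -76.0 -52.0 size [31. 24.] z 0.0186
side 142 u -12.0 363.0 v -44.0 131.0 size [411.  48.] z 0.8745
side 23 u -12.0 7.0 v -5.0 10.0 size [23.  7.] z 0.0181
side 239 u -12.0 363.0 v 14.0 131.0 size [389.  38.] z 0.8745
side 135 u 55.0 84.0 v 5.0 35.0 size [26. 27.] z 0.0195
bar ctr u,v -28.3 -12.5 front u -16.3
```

>>> carry_out:
  plan:
    - {"offset": [0,-0.2,0],"rotation": [0,0,0]}
    - {"offset": [0,-0.3,0],"rotation": [0,0,0]}
    - {"offset": [0,-0.3,0],"rotation": [0,0,0]}
    - {"offset": [0,-0.2,0],"rotation": [0,0,0]}
    - {"offset": [0,-0.2,0],"rotation": [0,0,0]}
    - {"offset": [0,-0.1,0],"rotation": [0,0,0]}
    - {"offset": [0,-0.05,0],"rotation": [0,0,0]}

```text
time: 9.23
eef_pos: [0.5657, 0.1646, 0.0529]
tcp_rot: [[0.993, 0.118, 0.001], [0.118, -0.993, -0.001], [0.001, 0.001, -1.0]]
contact_force: [0.2, -0.4, -1.7]
width: 0.164
```

```bash
python3 go.py 567 149 53 7; python3 cad.py
```

```text
t 9.23 pos [565.7 164.6  52.9] yaw 6.79 F [ 0.2 -0.4 -1.7] w 0.164
shift units [-0.02  0.52 -0.  ] rot units [ 0.02 -0.01 -0.04]
scene 85 u 71.0 117.0 v 10.0 40.0 size [47. 29.] z 0.0167
scene 31 u 42.0 57.0 v -43.0 -10.0 size [14. 33.] z 0.0155
scene 50 u 31.0 57.0 v -82.0 -52.0 size [33. 23.] z 0.0165
side 583 u 30.0 363.0 v -76.0 131.0 size [391. 111.] z 0.8745
side 154 u 96.0 363.0 v 16.0 131.0 size [287.  31.] z 0.8745
bar ctr u,v 15.1 -12.6 front u 27.1
```

>>> carry_out:
  plan:
    - {"offset": [0,0.2,0],"rotation": [0.02,0,-0.04]}
    - {"offset": [0,0.4,0],"rotation": [0,0,0]}
    - {"offset": [0,0.6,0],"rotation": [0,0,0]}
    - {"offset": [0,0.6,0],"rotation": [0,0,0]}
    - {"offset": [0,0.6,0],"rotation": [0,0,0]}
    - {"offset": [0,0.5,0],"rotation": [0,0,0]}
    - {"offset": [0,0.3,0],"rotation": [0,0,0]}
    - {"offset": [0,0.1,0],"rotation": [0,0,0]}

```text
time: 10.0
eef_pos: [0.578, 0.0561, 0.0522]
tcp_rot: [[0.993, 0.121, -0.0], [0.121, -0.993, 0.001], [-0.0, -0.001, -1.0]]
contact_force: [0.3, 1.0, -1.9]
width: 0.159
```

```bash
python3 go.py 579 58 51 7; python3 cad.py;  python3 - <<'E'
from h import *
c=cams.capture('scene'); p=c['pixels'][100:270,200:500]; cv2.imwrite('pics/s6.png',cv2.resize(p,None,fx=2.4,fy=2.4,interpolation=3))
E
```

```text
t 10.0 pos [578.   56.1  52.2] yaw 6.97 F [ 0.3  1.  -1.9] w 0.159
shift units [ 0.04 -0.06  0.04] rot units [-0.01  0.   -0.01]
scene 525 u -550.0 119.0 v -573.0 42.0 size [896.  99.] z 0.5907
side 88 u 35.0 61.0 v -75.0 -52.0 size [26. 23.] z 0.0202
side 410 u 34.0 88.0 v -44.0 43.0 size [87. 54.] z 0.0185
side 152 u 95.0 363.0 v 16.0 131.0 size [286.  31.] z 0.8745
bar ctr u,v -92.8 -11.7 front u -80.8
```

View pics/s6.png

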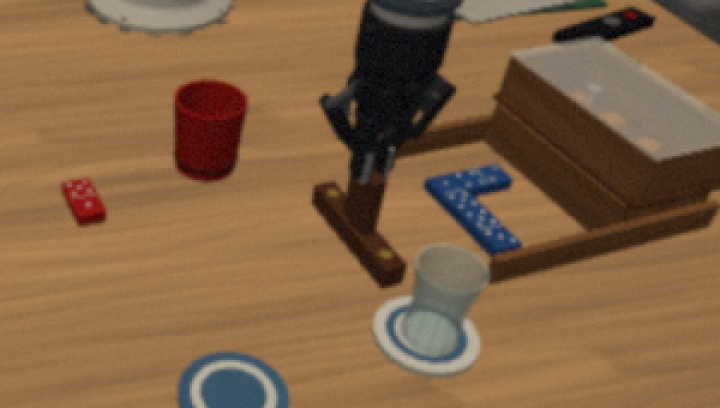

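All three lie flat inside, in an L shape at (470,205), about 30 mm past the mouth, and the pusher is outside. Next I'll lower it gently to the table.

>>> carry_out:
  plan:
    - {"offset": [0,0,0.03],"rotation": [0,0,0]}
    - {"offset": [0,0,0.02],"rotation": [0,0,0]}
    - {"offset": [0,0,0],"rotation": [0,0,0]}

```text
time: 10.4
eef_pos: [0.5777, 0.0601, 0.0514]
tcp_rot: [[0.992, 0.125, 0.0], [0.125, -0.992, 0.002], [0.0, -0.002, -1.0]]
contact_force: [1.1, -0.4, -1.2]
width: 0.161
```

```bash
python3 go.py 579 58 51 7
```

```text
t 10.4 pos [577.7  60.1  51.4] yaw 7.18 F [ 1.1 -0.4 -1.2] w 0.161
shift units [0.03 0.08 0.01] rot units [-0.03 -0.    0.04]
```

>>> carry_out:
  plan:
    - {"offset": [0,0,0.03],"rotation": [-0.02,0,0]}
    - {"offset": [0,0,0.03],"rotation": [0,0,0]}
    - {"offset": [0,0,0.02],"rotation": [0,0,0]}

```text
time: 10.65
eef_pos: [0.5777, 0.0613, 0.0512]
tcp_rot: [[0.992, 0.127, 0.002], [0.127, -0.992, -0.001], [0.001, 0.001, -1.0]]
contact_force: [-2.0, -2.4, 2.1]
width: 0.161
```

```bash
python3 go.py 579 58 51 7
```

```text
t 10.65 pos [577.7  61.3  51.2] yaw 7.31 F [-2.  -2.4  2.1] w 0.161
shift units [0.03 0.11 0.01] rot units [ 0.01 -0.02  0.06]
```

The table is carrying the pusher: Fz went from about -1.9 to +2.1 N. I'll release it.

>>> carry_out:
  plan:
    - {"offset": [0,0,0],"rotation": [0,0,0]}
    - {"offset": [0,0,0],"rotation": [0,0,0]}
    - {"offset": [0,0,0],"rotation": [0,0,0]}
    - {"offset": [0,0,0],"rotation": [0,0,0]}
    - {"offset": [0,0,0],"rotation": [0,0,0]}
    - {"offset": [0,0,0],"rotation": [0,0,0]}
  jaw: 0

```text
time: 11.15
eef_pos: [0.5784, 0.0627, 0.0501]
tcp_rot: [[0.992, 0.129, 0.003], [0.129, -0.992, 0.001], [0.003, -0.001, -1.0]]
contact_force: [0.1, 0.1, -0.5]
width: 0.987
```

```bash
python3 go.py 579 58 51 7
```

```text
t 11.15 pos [578.4  62.7  50.1] yaw 7.39 F [ 0.1  0.1 -0.5] w 0.987
shift units [ 0.    0.16 -0.03] rot units [-0.01 -0.03  0.08]
```

>>> carry_out:
  plan:
    - {"offset": [0,0.05,-0.3],"rotation": [0,0,0]}
    - {"offset": [0,0,-0.5],"rotation": [0,0,0]}
    - {"offset": [0,0,-0.5],"rotation": [0,0,0]}
    - {"offset": [0,0,-0.6],"rotation": [0,0,0]}
    - {"offset": [0,0,-0.7],"rotation": [0,0,0]}
    - {"offset": [0,0,-0.7],"rotation": [0,0,0]}
    - {"offset": [0,0,-0.6],"rotation": [0,0,0]}
    - {"offset": [0,0,-0.3],"rotation": [0,0,0]}

```text
time: 11.82
eef_pos: [0.5763, 0.06, 0.1811]
tcp_rot: [[0.992, 0.128, -0.004], [0.128, -0.992, 0.001], [-0.003, -0.001, -1.0]]
contact_force: [0.4, 0.4, -0.0]
width: 1.003
```

```bash
python3 go.py 579 58 160 7; python3 m.py | grep -v px
python3 - <<'E'
from h import *
c=cams.capture('scene'); p=c['pixels'][100:270,200:500]; cv2.imwrite('pics/s7.png',cv2.resize(p,None,fx=2.4,fy=2.4,interpolation=3))
E
```

```text
t 11.82 pos [576.3  60.  181.1] yaw 7.36 F [ 0.4  0.4 -0. ] w 1.003
shift units [0.08 0.08 0.7 ] rot units [-0.02  0.04  0.07]
table z -0.00026942465303858576
  raised scene [394 101  11  10] ctr [149. 432.] [35. 57.] ang 88 zmax 15 col [111. 127. 136.]
  raised scene [331 116 181 141] ctr [565. 210.] [279. 471.] ang 20 zmax 128 col [32. 52. 73.]
  raised scene [272 134  31  41] ctr [420. -55.] [78. 80.] ang 74 zmax 89 col [10. 13. 82.]
  raised scene [225 174  19  20] ctr [ 469. -204.] [65. 31.] ang 6 zmax 17 col [ 27.  33. 143.]
  raised scene [ 62 187  62  43] ctr [ 531. -537.] [143.  27.] ang 61 zmax 93 col [14. 16. 94.]
  raised scene [273 247  47  38] ctr [ 748. -127.] [93. 94.] ang 78 zmax 11 col [105.  87.  62.]
  raised scene [  0 263 118 121] ctr [ 769. -567.] [258. 186.] ang 15 zmax 80 col [ 43.  97. 126.]
table z 0.0004037675083666259
  raised side [237  87  38  38] ctr [ 716. -633.] [118. 204.] ang 11 zmax 83 col [ 76. 125. 155.]
  raised side [294 112  19  22] ctr [ 534. -558.] [ 51. 113.] ang 3 zmax 93 col [44.  51.  95.5]
  raised side [178 200  32  28] ctr [ 749. -12
[... 197 characters left out ...]
77. 79.] ang 8 zmax 92 col [29. 38. 87.]
  raised side [156 246  41  49] ctr [711.  73.] [93. 81.] ang 40 zmax 94 col [143. 151. 155.]
  raised side [201 266  61  32] ctr [582.  64.] [149.  32.] ang 5 zmax 94 col [39. 55. 80.]
  raised side [439 302   5  32] ctr [104.   2.] [ 7. 77.] ang 0 zmax 12 col [138. 151. 165.]
  raised side [146 313  68  71] ctr [604. 236.] [118. 171.] ang 16 zmax 120 col [ 76. 106. 144.]
  raised side [266 328  13  56] ctr [443. 194.] [ 10. 114.] ang 7 zmax 37 col [ 63.  92. 133.]
  raised side [186 331  60  53] ctr [564. 226.] [124.  93.] ang 6 zmax 20 col [131.  91.  78.]
  raised side [ 27 358  39  26] ctr [873. 347.] [65. 58.] ang 14 zmax 41 col [ 97. 100. 103.]
```

View pics/s7.png

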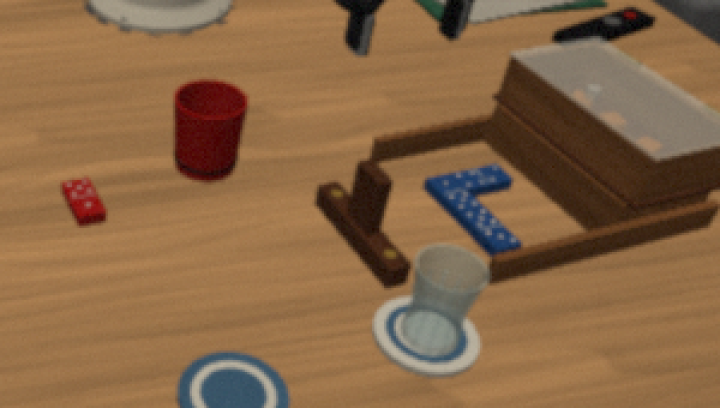

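The pusher stands upright at (365,220), outside the bay. The dominoes are flat inside at (470,205), and the cup, coasters and glass haven't moved. The arm is clear, so I'll hand in.

```bash
python3 -c "
from cell import job; print(job.hand_in())"
```

```text
the job is handed in; nothing more can be done
None
```

I picked up the dark pusher by its handle and pushed the three blue dominoes together, in one straight line, into the caddy bay. I then drew the pusher back out, set it on the table and released it. The job was handed in at about 12 s on the robot's clock.

The last checks showed:
- **Dominoes:** all three lie flat inside the bay in an L shape. They sit about 30 to 120 mm past the mouth and between -82 and +43 mm across, where the walls are at ±100 mm.
- **Order:** the leading domino was up to about 80 mm into the bay while the other two were still crossing the mouth. They were touching and moving as one group.
- **Pusher:** it stands upright, its centre about 90 mm outside the mouth, with the gripper open and clear above it.
- **Other items:** the cup, the bare coaster and the red pieces measure the same as before, within a few mm. I checked coaster_a and the glass only by eye, and they look unmoved.

The two cameras disagreed by 2 to 4 mm, and some blue-mask readings included stray zero-depth pixels, which I ignored. No large contact force showed in the readings after each move.

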